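# Unbolt and open the long box

## Task

The dial is in the longer of the two bolted wooden boxes, the one with the round knob on its lid. Draw that box's bolt all the way back, then slide its lid fully open and let go. Leave the shorter box shut and bolted.

Things in the scene. Friction and masses are not known exactly. Their poses are not given: they have to be found in the camera images.
- long_box: Fixed wooden box, 150 mm long (its x), 84 wide (y), walls 56 high. Origin: centre of its underside; -x end faces the robot, z up. Pale sliding lid (top face 50 mm above the bench) with a round dark knob. A bracket (face 55 mm high, out to y = 105 mm) on its left (+y) side carries a flat steel bolt along y at x = -15 mm, whose tongue enters a steel keeper on the lid (y = 24 mm, top 72 mm high).
- long_box_bolt_grip (a point): On the axis of the bolt's upright round steel knob, 84 mm above the bench. Knob 14 mm in diameter, top 94 mm and lower end of its straight part 74 mm above the bench. Bolted, it is at box x = -15, y = 66 mm; it moves with the bolt. Two steel guide straps over the bolt, at y = 47 and 101 mm, are 70 mm high.
- long_box_grip (a point): On the axis of the round dark-wood knob on the long box's lid, 80 mm above the bench. The knob is 20 mm in diameter, its top is 90 mm above the bench and its straight part reaches down to 58 mm. With the lid shut it is at box x = 35, y = 0 mm; it moves with the lid.
- long_box_bolt (a joint): Travel of the long box's bolt in m: 0 bolted, 0.025 fully drawn, moving along the box's +y (away from the lid). The lid is free from about 0.011 on. Stays where it is left; about 2 N of friction, no spring.
- long_box_lid (a joint): Travel of the long box's lid in m: 0 shut, 0.070 fully open, moving along the box's -x. Locked (1 to 2 mm of play) while bolted. Stays where it is left; about 2.5 N of friction, no spring.
- short_box_bolt (a joint): The same bolt on the shorter box (105 mm long, same width and height, same kind of wood, a straight bar grip in place of the round knob): 0 bolted, grows to 0.025. To be left alone.
- short_box_lid (a joint): Travel of the shorter box's lid in m: 0 shut, grows to 0.045. To be left alone.

How it is judged (in metres and radians):
On the way, in this order (a step that is already met when the one before it is completed fails the run):
1. the long box's bolt is drawn back while its lid is still shut (value of joint long_box_bolt above 0.013 m and value of joint long_box_lid below 0.01 m), for 0.1 s.
2. the long box's lid is slid open (value of joint long_box_lid above 0.055 m), for 0.2 s.
At the end, for the whole second after the job is handed in: The long box's lid is open to within 15 mm of its stop (more than 55 of 70 mm), its bolt is still drawn (more than 13 of 25 mm), and the short box is shut (lid moved less than 10 mm) and bolted (bolt moved less than 8 mm) (value of joint long_box_lid above 0.055 m and value of joint long_box_bolt above 0.013 m and value of joint short_box_lid below 0.01 m and value of joint short_box_bolt below 0.008 m); the robot touches nothing.
It fails at once if the short box's bolt is drawn or its lid moved (value of joint short_box_lid above 0.01 m or value of joint short_box_bolt above 0.008 m).
It also fails if it takes over 40 s, if anything falls off the work surface, if the arm or the gripper's body presses on something with over 40 N, if the wrist force passes 120 N, or if a joint passes its speed limit or range.

## Robot

A 6-joint arm with a two-finger parallel gripper is mounted at the origin on a cart in front of the work surface, level with it; the furniture and walls round the work are solid. World frame = base frame: x ahead of the robot, y to its left, z up, the work surface at z = 0. Lengths are in m, angles in degrees, forces in N, time in s.
With the tool pointing down it reaches from about 0.25 to 0.725 m from the base axis. Payload 9.7 kg.
Tool frame: the origin (TCP) lies at the very end of the fingers, on their centre line; the grasp point (between the pads) lies grasp_offset behind it (grasp_offset is the distance from the TCP to the grasp point, in m); z points along the fingers, y is the line along which they close (so a half turn about z gives the same grasp; the last joint's range is limited). The gripper opens to 85 mm and grips with 20 to 120 N. Pads are 22 mm wide; open, the fingers measure 114 mm over their backs; the gripper's body (76 mm by 85 mm) begins 54 mm behind the grasp point. The pads swing forward as they close: fully open they stand 13 mm farther back than shut.
Start: joints at [-68.526, 4.979, 10.078, 95.1, 0, 90], TCP at [0.201, -0.512, 0.231] pointing down, gripper open.
Joint ranges: [-179.16, 179.16], [-48.56, 103.87], [-65.8, 70.77], [-126.05, 130.52], [-82.76, 87.17], [-180, 180]. Speed limits (degrees/s): [127.2, 127.2, 147.25, 180, 180, 180].

## Interface

Orientations are given as [roll, pitch, yaw] about the fixed x, y, z axes, in that order (R = Rz(yaw) Ry(pitch) Rx(roll)).
In Python, from workcell import get_obs, camera, calibration, job_done, recognise, cut_out, mark_of, grasp_offset gives the robot as it stands.
- The arm moves only by the tool servo_tool, never from a script. Its argument "moves" is a list of rows, each a list of 3 entries, a list of its own where there are three numbers: the turn, a rotation vector about the tool's x, y, z in degrees, then the shift along the tool's x, y, z in m, then the opening in per cent of the stroke, from 0 (shut) to 100 (fully open). In form: [[[ax, ay, az], [x, y, z], claw], ...]. A call has 1 to 12 rows; each row shifts and turns the commanded pose from where the row before left it, along the tool's axes as they then stand; what a row does not reach is not made up. A row lasts 1/10 s, in which the tool goes at most 50 mm and 8.59 degrees, less where a joint would pass 70% of its speed; a pose out of reach is approached as far as the arm can. A call is refused whole if a number of a shift passes 0.05 or a number of a turn 8.59, either way. A call with a gripper value outside its range is refused whole. The fingers move at their own pace and stop on an object; "force" is the grip in N (left out, the last holds). Time passes only in rows, so rows that do not move let the fingers close. It gives the time, the measured TCP pose, the force, the opening and the grip force at its end, in the units of the state.
- get_obs(): the state, without advancing time (a new reading comes with each control period).
- camera(name): name is "side" or "top"; returns (picture, depth): 384x512x3 uint8, red, green, blue; 384x512 float32, m along the optical axis (not along the pixel's ray), 0 where there is no reading.
- calibration(name): a dict with "camera_matrix" (3x3 intrinsics, pixels), "R" (3x3) and "t" (3): a world point X has camera coordinates R X + t. Camera axes: x right, y down, z forward; pixel columns grow to the right and rows downward; lengths in m; the calibration is good to about 2 mm. A picture is of the moment at which its call begins. calibration takes no time and is no camera call.
- job_done(): hands the job in; it is judged then, once.
Trained networks look in the newest picture that a camera, given by its name, has taken for a name from the list of things; names that differ only in an ending like _2 or _b are one class to them, and where a whole thing is asked for, a point or a joint stands for the part that bears it (a point fixed in the world has none). Each returns a list of dicts, best first, with "score" (0 to 1); they miss things now and then, are a little off and sometimes report something else, mostly with a low value. They report only what shows in the picture. A call takes as long as a camera call.
- recognise(name, camera): "xyz" ([x, y, z] in m, in the coordinates of the camera as it stood for that picture, good to about 4 mm: the middle of the surface that is visible of it).
- cut_out(name, camera): "mask" (384x512 bool, what is visible of it).
- mark_of(name, camera): "xyz" ([x, y, z] in m, in the coordinates of the camera as it stood for that picture, good to about 4 mm: a listed point, or the origin of a listed thing).
The state is a dict: "time": time; "q": joint angles; "qd": joint speeds; "joint_efforts": joint torques, N m; "ee_pos": TCP position; "tcp_rot": TCP orientation; "wrist_force": force on the tool from outside, world axes, zero at the start; "torque": the same for the moment, N m; "opening": finger opening in m; "grasp_force": force on a finger pad.
Only numpy, scipy, OpenCV 4.12 (cv2) and the standard library are available. Lean on these libraries where they do the work, as an engineer would, in place of code of your own. Each camera call takes 0.05 s, during which the arm holds its last target. There are 200 camera calls.

## Working session

There is one attempt and no reset: what is moved stays moved. The work goes in short steps, Python scripts to look and compute and a tool call to move; the robot and the scene stay as the last step left them, time stands still between calls to the robot, and variables do not carry over. Pictures are saved under pics/ and viewed, at most 10 in all, crops included, and the job is handed in when it is done.

Besides the shell and the picture viewer there is one more tool, called as a command line: name --argument value ..., lists and objects as JSON in quotes. servo_tool: Moves the arm, as the interface text tells. Its arguments: {"type":"object","properties":{"moves":{"type":"array"},"force":{"type":"number"}},"required":["moves"]}

```bash
mkdir -p pics; cat > h.py <<'E'
import numpy as np, cv2
from workcell import *
def w(p,c):
    k=calibration(c); return np.array(k["R"]).T@(np.array(p)-np.array(k["t"]))
E
python3 - <<'E'
from h import *
np.set_printoptions(precision=4,suppress=True)
ims=[]
for c in("top","side"):
    im,d=camera(c); ims.append(im)
    for n in("long_box","long_box_bolt_grip","long_box_grip","short_box_bolt"):
        for f in(mark_of,recognise):
            try:
                for r in f(n,c)[:2]: print(c,n,f.__name__,round(r["score"],2),w(r["xyz"],c))
            except Exception as e: print(n,f.__name__,e)
    cv2.imwrite(f"pics/{c}.png",im[:,:,::-1])
o=get_obs();print(o["time"],o["ee_pos"],o["tcp_rot"],o["opening"],grasp_offset)
E
```

```text
top long_box call 0.67 [ 0.5202 -0.1053  0.0021]
top long_box call 0.97 [ 0.5042 -0.0951  0.0516]
top long_box_bolt_grip call 0.67 [ 0.4919 -0.0412  0.0828]
top long_box_bolt_grip call 0.42 [ 0.4916 -0.0397  0.0669]
top long_box_grip call 0.85 [ 0.551  -0.1012  0.0808]
top long_box_grip call 0.98 [ 0.5141 -0.1094  0.0513]
short_box_bolt call it knows: long_box, long_box_bolt_grip, long_box_grip
top short_box_bolt call 0.58 [0.4679 0.2854 0.0682]
side long_box call 0.81 [ 0.5183 -0.1066  0.0024]
side long_box call 0.91 [ 0.5068 -0.1268  0.0505]
side long_box_bolt_grip call 0.61 [ 0.4934 -0.0442  0.0854]
side long_box_bolt_grip call 0.74 [ 0.5128 -0.111   0.0528]
side long_box_bolt_grip call 0.6 [ 0.4949 -0.0476  0.07  ]
side long_box_grip call 0.81 [ 0.5518 -0.1029  0.0855]
side long_box_grip call 0.78 [ 0.5128 -0.1107  0.0574]
side long_box_grip call 0.72 [0.4669 0.2265 0.0465]
short_box_bolt call it knows: long_box, long_box_bolt_grip, long_box_grip
side short_box_bolt call 0.65 [0.4674 0.2806 0.0822]
0.8 [ 0.2013 -0.5118  0.2313] [179.9996   0.0018  21.476 ] 0.08557346380867287 0.0187
```

View pics/top.png

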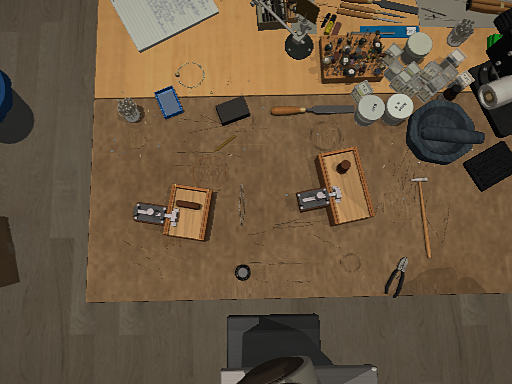

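View pics/side.png

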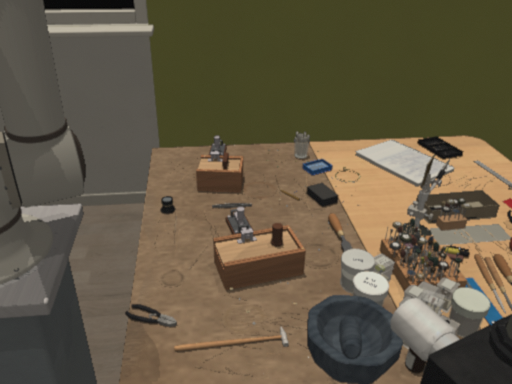

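The top view shows the long box at about pixel (345,187), with its knob at (344,166) and its bolt bracket to the left at (313,199). The box is turned slightly to +y. The side view shows the same, with the knob at (277,234) and the bolt at (241,225). Next I'll measure the yaw and the knob axes from depth in both views.

```bash
python3 - <<'E'
from h import *
np.set_printoptions(precision=4,suppress=True)
for c in("top","side"):
    im,d=camera(c); k=calibration(c);K=np.array(k["camera_matrix"])
    v,u=np.indices(d.shape)
    P=np.stack([(u-K[0,2])*d/K[0,0],(v-K[1,2])*d/K[1,1],d],-1)
    W=(P-np.array(k["t"]))@np.array(k["R"])
    ok=(d>0)&(np.hypot(W[...,0]-.52,W[...,1]+.1)<.15)
    for n,xy in(("lidknob",(.551,-.102)),("boltknob",(.492,-.042))):
        s=ok&(W[...,2]>.076)&(W[...,2]<.1)&(np.hypot(W[...,0]-xy[0],W[...,1]-xy[1])<.025)
        q=W[s]
        if len(q):print(c,n,len(q),q.mean(0),q.min(0),q.max(0))
    s=ok&(W[...,2]>.043)&(W[...,2]<.062)
    m=cut_out("long_box",c)
    for r in m[:1]:
        mm=r["mask"]&ok&(W[...,2]>.043)&(W[...,2]<.062)
        print("cut",r["score"],cv2.minAreaRect(W[mm][:,:2].astype(np.float32)*1000))
    print("all",cv2.minAreaRect(W[s][:,:2].astype(np.float32)*1000))
    uv=np.argwhere(ok&(W[...,2]>.03)); a=uv.min(0)-5;b=uv.max(0)+5
    cr=im[a[0]:b[0],a[1]:b[1],::-1]; print(a,b)
    cv2.imwrite(f"pics/{c}_crop.png",cv2.resize(cr,None,fx=6,fy=6,interpolation=2) if max(cr.shape[:2])<100 else cv2.resize(cr,None,fx=4,fy=4))
E
```

```text
top lidknob 94 [ 0.553  -0.0991  0.0897] [ 0.5447 -0.1094  0.0765] [ 0.563  -0.0905  0.0946]
top boltknob 53 [ 0.4917 -0.0437  0.0921] [ 0.4862 -0.0516  0.0761] [ 0.4982 -0.0379  0.0983]
cut 0.97 ((514.0630493164062, -76.06432342529297), (150.37156677246094, 147.72665405273438), 11.016434669494629)
all ((514.0630493164062, -76.06432342529297), (150.37156677246094, 147.72665405273438), 11.016434669494629)
[141 291] [229 379]
side lidknob 120 [ 0.5508 -0.1049  0.086 ] [ 0.5416 -0.1129  0.0761] [ 0.5607 -0.0922  0.0919]
side boltknob 75 [ 0.4897 -0.0488  0.0881] [ 0.4839 -0.0552  0.0773] [ 0.4958 -0.0388  0.0957]
cut 0.57 ((511.967529296875, -79.05890655517578), (150.76132202148438, 147.70762634277344), 10.918960571289062)
all ((548.2886962890625, -85.81761932373047), (158.4769744873047, 224.55938720703125), 89.01399993896484)
[202 208] [282 347]
```

View pics/top_crop.png

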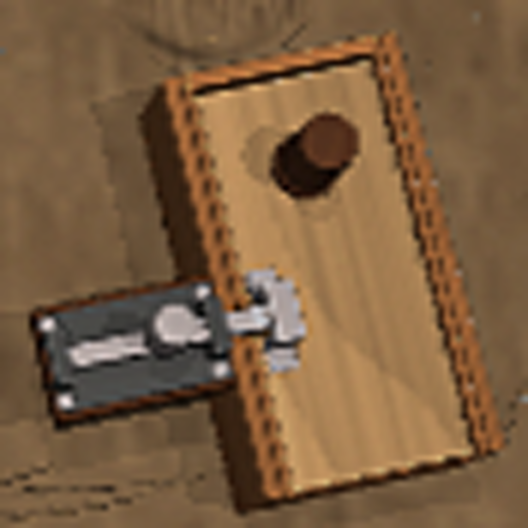

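Yaw is 11°, the bolt knob is at about (0.492, -0.0455), and the lid knob at about (0.553, -0.102). I'll close along the box's y for the bolt, with tool yaw at 11.

servo_tool --moves '[[[0,0,5.24],[0,0,0],100],[[0,0,5.24],[0,0,0],100],[[0,0,0],[0.03,-0.032,0],60],[[0,0,0],[0.03,-0.032,0],60],[[0,0,0],[0.03,-0.032,0],60],[[0,0,0],[0.03,-0.032,0],60],[[0,0,0],[0.03,-0.032,0],60],[[0,0,0],[0.03,-0.032,0],60],[[0,0,0],[0.03,-0.032,0],60],[[0,0,0],[0.03,-0.032,0],60],[[0,0,0],[0.03,-0.032,0],60],[[0,0,0],[0.03,-0.032,0],60]]' --force 30

```text
time: 2.2
ee_pos: [0.4355, -0.1387, 0.2316]
tcp_rot: [180.0, -0.0, 11.0]
wrist_force: [0.3, -0.4, 0.5]
opening: 0.0516
grasp_force: 0.0
```

servo_tool --moves '[[[0,0,0],[0.03,-0.032,0],60],[[0,0,0],[0.03,-0.032,0],60],[[0,0,0],[0,0,0],60],[[0,0,0],[0,0,0],60]]'

```text
time: 2.6
ee_pos: [0.4816, -0.0654, 0.231]
tcp_rot: [-180.0, 0.0, 11.1]
wrist_force: [0.1, 0.2, -0.5]
opening: 0.0508
grasp_force: 0.0
```

servo_tool --moves '[[[0,0,0],[0.014,-0.0175,0],60],[[0,0,0],[0,0,0.04],60],[[0,0,0],[0,0,0.04],60],[[0,0,0],[0,0,0.04],60],[[0,0,0],[0,0,0.02],60],[[0,0,0],[0,0,0.014],60],[[0,0,0],[0,0,0],60],[[0,0,0],[0,0,0],60]]'

```text
time: 3.4
ee_pos: [0.4922, -0.0469, 0.0784]
tcp_rot: [180.0, -0.1, 10.9]
wrist_force: [0.2, 0.4, 1.2]
opening: 0.0514
grasp_force: 0.0
```

```bash
python3 - <<'E'
from h import *
a,_=camera("top");b,_=camera("side")
f=lambda i:cv2.resize(i[:,:,::-1],(400,400),interpolation=2)
cv2.imwrite("pics/pre.png",np.hstack([f(a[140:240,280:380]),f(b[170:290,190:310])]))
E
```

```text
(no output)
```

View pics/pre.png

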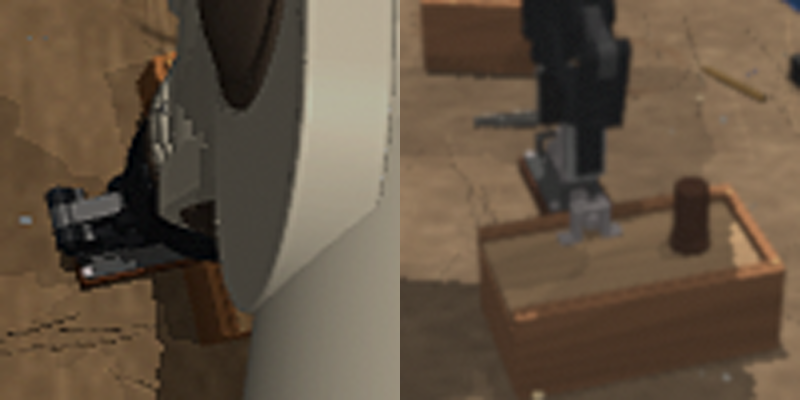

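In the top crop, the arm covers the knob. The side crop shows the fingers straddling the bolt knob above the bracket, at about (580,150). I'll close now.

servo_tool --moves '[[[0,0,0],[0,0,0],0],[[0,0,0],[0,0,0],0],[[0,0,0],[0,0,0],0],[[0,0,0],[0,0,0],0],[[0,0,0],[0,0,0],0],[[0,0,0],[0,0,0],0]]'

```text
time: 4.1
ee_pos: [0.4919, -0.0447, 0.0781]
tcp_rot: [-179.8, -0.1, 11.1]
wrist_force: [-1.8, 10.8, 5.8]
opening: 0.0124
grasp_force: 29.8
```

servo_tool --moves '[[[0,0,0],[0,-0.005,0],0],[[0,0,0],[0,-0.005,0],0],[[0,0,0],[0,-0.005,0],0],[[0,0,0],[0,-0.005,0],0],[[0,0,0],[0,-0.005,0],0],[[0,0,0],[0,-0.002,0],0],[[0,0,0],[0,0,0],0],[[0,0,0],[0,0,0],0]]'

```text
time: 4.9
ee_pos: [0.4872, -0.0197, 0.0779]
tcp_rot: [180.0, -0.1, 11.0]
wrist_force: [0.8, -1.0, 6.4]
opening: 0.0124
grasp_force: 30.0
```

servo_tool --moves '[[[0,0,0],[0,0,0],50],[[0,0,0],[0,0,0],50],[[0,0,0],[0,0,0],50],[[0,0,0],[0,0,-0.03],50],[[0,0,0],[0,0,-0.04],60],[[0,0,0],[-0.04,0,0],60],[[0,0,0],[-0.05,0,0],60],[[0,0,0],[-0.05,0,0],60],[[0,0,0],[-0.05,0,0],60],[[0,0,0],[0,0,0],60]]'

```text
time: 5.9
ee_pos: [0.2965, -0.0564, 0.1481]
tcp_rot: [179.9, -0.1, 10.9]
wrist_force: [0.6, 0.5, -0.3]
opening: 0.0512
grasp_force: 0.0
```

```bash
python3 - <<'E'
from h import *
np.set_printoptions(precision=4,suppress=True)
for c in("top","side"):
    im,d=camera(c)
    for n in("long_box","long_box_bolt_grip","long_box_grip"):
        for r in mark_of(n,c)[:1]: print(c,n,round(r["score"],2),w(r["xyz"],c))
    if c=="top":a=im
    else:b=im
f=lambda i:cv2.resize(i[:,:,::-1],(400,400),interpolation=2)
cv2.imwrite("pics/post.png",np.hstack([f(a[140:240,280:380]),f(b[170:290,190:310])]))
E
```

```text
top long_box 0.9 [ 0.5175 -0.1024  0.0037]
top long_box_bolt_grip 0.42 [ 0.4881 -0.0168  0.0828]
top long_box_grip 0.76 [ 0.5517 -0.1004  0.0818]
side long_box 0.95 [ 0.5192 -0.1063 -0.0011]
side long_box_bolt_grip 0.43 [ 0.4891 -0.0166  0.0857]
side long_box_grip 0.8 [ 0.5545 -0.1014  0.0856]
```

View pics/post.png

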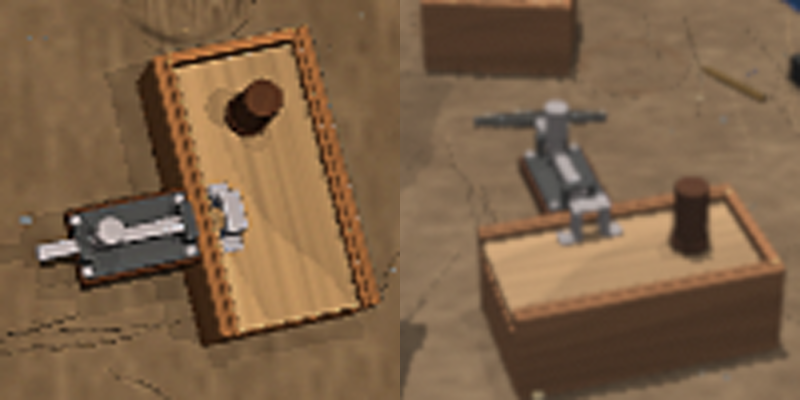

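The post-draw picture shows the bolt fully drawn, with its knob at the left end at (110,232) and the tongue clear of the keeper. The lid is still shut. Next I'll turn 90° and go above the lid knob.

servo_tool --moves '[[[0,0,8.2],[0,0,-0.03],60],[[0,0,8.2],[0,0,0],60],[[0,0,8.2],[0,0,0],60],[[0,0,8.2],[0,0,0],60],[[0,0,8.2],[0,0,0],60],[[0,0,8.2],[0,0,0],60],[[0,0,8.2],[0,0,0],60],[[0,0,8.2],[0,0,0],60],[[0,0,8.2],[0,0,0],60],[[0,0,8.2],[0,0,0],60],[[0,0,8.0],[0,0,0],60]]'

```text
time: 7.4
ee_pos: [0.1432, -0.2303, 0.1773]
tcp_rot: [-171.2, 5.3, -67.3]
wrist_force: [1.1, -0.7, -0.7]
opening: 0.051
grasp_force: 0.0
```

servo_tool --moves '[[[0,0,0],[0.0155,-0.0405,0],60],[[0,0,0],[0.0155,-0.0405,0],60],[[0,0,0],[0.0155,-0.0405,0],60],[[0,0,0],[0.0155,-0.0405,0],60],[[0,0,0],[0.0155,-0.0405,0],60],[[0,0,0],[0.0155,-0.0405,0],60],[[0,0,0],[0,0,0],60],[[0,0,0],[0,0,0],60]]'

```text
time: 8.2
ee_pos: [0.2652, -0.2809, 0.2186]
tcp_rot: [-164.1, 5.4, -58.3]
wrist_force: [-0.1, 0.0, -0.5]
opening: 0.0512
grasp_force: 0.0
```

The tool went off course near the inner reach limit. I'll check the joints and work out the correction.

```bash
cat >> h.py <<'E'
from scipy.spatial.transform import Rotation as Ro
def to(p,yaw):
    o=get_obs(); R=Ro.from_euler("xyz",o["tcp_rot"],degrees=True); T=Ro.from_euler("xyz",[180,0,yaw],degrees=True)
    print(o["time"],"q",np.round(o["q"],1),"pos",np.round(o["ee_pos"],4),"turn",np.round((R.inv()*T).as_rotvec(degrees=True),2),
      "shift now",np.round(R.inv().apply(np.array(p)-o["ee_pos"]),4),"shift after turn",np.round(T.inv().apply(np.array(p)-o["ee_pos"]),4))
E
python3 - <<'E'
from h import *
to([.5535,-.101,.2],-79); to([.5535,-.101,.2],101)
E
```

```text
8.2 q [-58.3 -13.5 -10.1  98.8  15.9 179.9] pos [ 0.2652 -0.2809  0.2186] turn [-14.76   8.15  19.84] shift now [ 0.0004 -0.3217  0.1111] shift after turn [-0.1216 -0.3174  0.0186]
8.2 q [-58.3 -13.5 -10.1  98.8  15.9 179.9] pos [ 0.2652 -0.2809  0.2186] turn [ -11.46  -20.76 -158.47] shift now [ 0.0004 -0.3217  0.1111] shift after turn [0.1216 0.3174 0.0186]
```

```bash
python3 - <<'E'
from h import *
to([.30,-.30,.22],-40)
E
```

```text
8.2 q [-58.3 -13.5 -10.1  98.8  15.9 179.9] pos [ 0.2652 -0.2809  0.2186] turn [-16.62   2.75 -18.88] shift now [ 0.0342 -0.0201  0.0009] shift after turn [ 0.0389 -0.0078 -0.0014]
```

servo_tool --moves '[[[-4.16,0.69,-4.72],[0.009,-0.004,0],60],[[-4.16,0.69,-4.72],[0.009,-0.004,0],60],[[-4.16,0.69,-4.72],[0.009,-0.004,0],60],[[-4.16,0.69,-4.72],[0.009,-0.004,0],60],[[0,0,0],[0,0,0],60]]'

```text
time: 8.7
ee_pos: [0.3001, -0.2987, 0.2201]
tcp_rot: [179.9, -0.1, -39.8]
wrist_force: [-0.7, 0.1, -0.3]
opening: 0.0514
grasp_force: 0.0
```

```bash
python3 - <<'E'
from h import *
to([.5535,-.101,.18],101)
E
```

```text
8.7 q [-4.480e+01 -1.260e+01 -7.800e+00  9.470e+01 -1.000e-01  1.751e+02] pos [ 0.3001 -0.2987  0.2201] turn [ 2.2000e-01  1.0000e-01 -1.4084e+02] shift now [ 0.0678 -0.3142  0.0395] shift after turn [0.1457 0.2865 0.0401]
```

servo_tool --moves '[[[0,0,-8.3],[0,0,0],60],[[0,0,-8.3],[0,0,0],60],[[0,0,-8.3],[0,0,0],60],[[0,0,-8.3],[0,0,0],60],[[0,0,-8.3],[0,0,0],60],[[0,0,-8.3],[0,0,0],60],[[0,0,-8.3],[0,0,0],60],[[0,0,-8.3],[0,0,0],60],[[0,0,-8.3],[0,0,0],60],[[0,0,-8.3],[0,0,0],60],[[0,0,-8.3],[0,0,0],60],[[0,0,-8.3],[0,0,0],60]]'

```text
time: 9.9
ee_pos: [0.2986, -0.2992, 0.22]
tcp_rot: [179.9, -0.0, 59.7]
wrist_force: [0.1, -0.3, -0.3]
opening: 0.0516
grasp_force: 0.0
```

servo_tool --moves '[[[0,0,-8.3],[0,0,0],60],[[0,0,-8.3],[0,0,0],60],[[0,0,-8.3],[0,0,0],60],[[0,0,-8.3],[0,0,0],60],[[0,0,-8.1],[0,0,0],60],[[0,0,0],[0,0,0],60]]'

```text
time: 10.5
ee_pos: [0.2987, -0.2993, 0.2201]
tcp_rot: [179.9, 0.0, 100.8]
wrist_force: [0.1, -0.5, -1.3]
opening: 0.0516
grasp_force: 0.0
```

```bash
python3 - <<'E'
from h import *
to([.5535,-.101,.18],101)
E
```

```text
10.5 q [-45.1 -12.6  -7.8  94.7   0.   34.1] pos [ 0.2987 -0.2993  0.2201] turn [ 0.07  0.04 -0.17] shift now [0.1469 0.2875 0.0403] shift after turn [0.146  0.2879 0.0401]
```

servo_tool --moves '[[[0,0,0],[0.0183,0.036,0],60],[[0,0,0],[0.0183,0.036,0],60],[[0,0,0],[0.0183,0.036,0],60],[[0,0,0],[0.0183,0.036,0],60],[[0,0,0],[0.0183,0.036,0],60],[[0,0,0],[0.0183,0.036,0],60],[[0,0,0],[0.0183,0.036,0],60],[[0,0,0],[0.0183,0.036,0],60],[[0,0,0],[0,0,0.04],60],[[0,0,0],[0,0,0.04],60],[[0,0,0],[0,0,0.02],60],[[0,0,0],[0,0,0],60]]'

```text
time: 11.7
ee_pos: [0.5528, -0.1015, 0.1167]
tcp_rot: [-179.7, -0.0, 100.6]
wrist_force: [-0.4, -1.2, -0.9]
opening: 0.0514
grasp_force: 0.0
```

```bash
python3 - <<'E'
from h import *
to([.5535,-.101,.07],101)
a,_=camera("side")
cv2.imwrite("pics/pre2.png",cv2.resize(a[150:290,180:320,::-1],(500,500),interpolation=2))
E
```

```text
11.7 q [-10.4   6.1  -1.3  82.8  -0.1  69.1] pos [ 0.5528 -0.1015  0.1167] turn [-0.27 -0.05 -0.44] shift now [0.0003 0.001  0.0467] shift after turn [0.0003 0.0008 0.0467]
```

View pics/pre2.png

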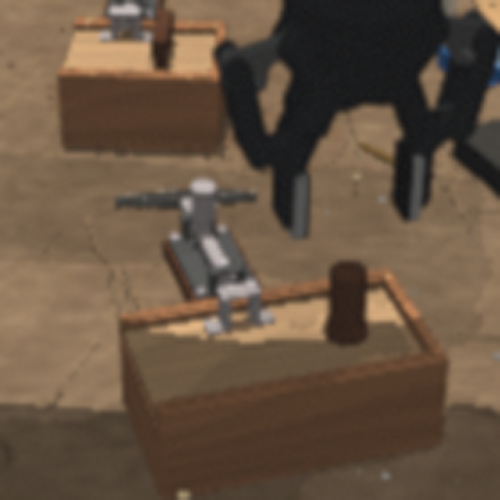

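The fingers at columns 290 and 410 stand either side of the lid knob (column 347) and above it. I'll descend and grip.

servo_tool --moves '[[[0,0,0],[0,0,0.025],60],[[0,0,0],[0,0,0.02],60],[[0,0,0],[0,0,0],60],[[0,0,0],[0,0,0],0],[[0,0,0],[0,0,0],0],[[0,0,0],[0,0,0],0],[[0,0,0],[0,0,0],0],[[0,0,0],[0,0,0],0],[[0,0,0],[0,0,0],0]]'

```text
time: 12.65
ee_pos: [0.5542, -0.1022, 0.0776]
tcp_rot: [180.0, 0.2, 100.8]
wrist_force: [-11.4, -2.4, 10.3]
opening: 0.0182
grasp_force: 29.4
```

servo_tool --moves '[[[0,0,0],[0,-0.007,0],0],[[0,0,0],[0,-0.007,0],0],[[0,0,0],[0,-0.007,0],0],[[0,0,0],[0,-0.007,0],0],[[0,0,0],[0,-0.007,0],0],[[0,0,0],[0,-0.007,0],0],[[0,0,0],[0,-0.007,0],0],[[0,0,0],[0,-0.007,0],0],[[0,0,0],[0,-0.007,0],0],[[0,0,0],[0,-0.007,0],0],[[0,0,0],[0,0,0],0],[[0,0,0],[0,0,0],0]]'

```text
time: 13.85
ee_pos: [0.4869, -0.115, 0.0777]
tcp_rot: [179.8, 0.2, 100.8]
wrist_force: [-2.7, 0.3, 10.2]
opening: 0.0182
grasp_force: 29.9
```

servo_tool --moves '[[[0,0,0],[0,0,0],60],[[0,0,0],[0,0,0],60],[[0,0,0],[0,0,0],60],[[0,0,0],[0,0,-0.03],60],[[0,0,0],[0,0,-0.04],60],[[0,0,0],[0,0,-0.04],60],[[0,0,0],[-0.04,0,0],60],[[0,0,0],[-0.04,0,0],60],[[0,0,0],[-0.04,0,0],60],[[0,0,0],[-0.04,0,0],60],[[0,0,0],[0,0,0],60],[[0,0,0],[0,0,0],60]]'

```text
time: 15.05
ee_pos: [0.5161, -0.2723, 0.1849]
tcp_rot: [-180.0, 0.1, 100.8]
wrist_force: [-0.4, 0.7, 0.0]
opening: 0.0512
grasp_force: 0.0
```

```bash
python3 - <<'E'
from h import *
a,_=camera("top");b,_=camera("side")
for c in("top","side"):
    for n in("long_box_bolt_grip","long_box_grip"):
        for r in mark_of(n,c)[:1]: print(c,n,round(r["score"],2),w(r["xyz"],c))
cv2.imwrite("pics/end.png",np.hstack([cv2.resize(i[:,:,::-1],(400,400),interpolation=2) for i in(a[140:240,280:380],b[130:290,170:330])]))
E
```

```text
top long_box_bolt_grip 0.53 [ 0.487761   -0.01852172  0.08403071]
top long_box_grip 0.89 [ 0.48537746 -0.11540359  0.08278105]
side long_box_grip 0.72 [ 0.48222584 -0.11537332  0.0866587 ]
```

View pics/end.png

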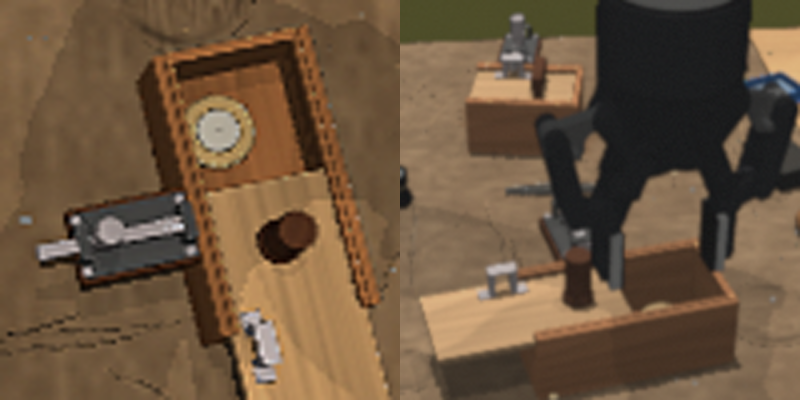

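The lid is open about 69 mm and the dial shows at (218,130). The bolt is drawn, with its knob at (110,232), the short box is untouched, and the gripper is clear.

```bash
python3 -c "
from workcell import *
print(job_done())"
```

```text
the job is handed in; nothing more can be done
None
```

I drew the long box's bolt back about 25 mm, slid its lid open about 69 of 70 mm and let go with the gripper clear; the short box was left shut and bolted, and the job is handed in (no verdict was returned).

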